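Open the closet strongbox by its pop-out T-handle

ROBOT

A 6-joint arm with a two-finger parallel gripper is mounted at the origin on the work surface. World frame = base frame: x ahead of the robot, y to its left, z up, the work surface at z = 0. Lengths are in m, angles in rad, forces in N, time in s.
With the tool pointing down it reaches from about 0.35 to 0.975 m from the base axis. Payload 4.9 kg.
Tool frame: the origin (TCP) lies at the centre of the arm's flange, where the gripper is bolted on; the fingertips stand 173 mm ahead of it and the grasp point (between the pads) lies 155 mm ahead of it (ctrl.finger_overhang is the distance from the TCP to the fingertips, in m); z points along the fingers, y is the direction in which the jaws open and shut (so a half turn about z gives the same grasp; the last joint's range is limited). The gripper opens to 85 mm and grips with 20 to 120 N. Pads are 22 mm wide; open, the fingers measure 114 mm over their backs; the gripper's body (76 mm by 85 mm) begins 54 mm behind the grasp point. The pads swing forward as they close: fully open they stand 13 mm farther back than shut.
Start: joints at [-1.458, 0.053, 1.613, -0, 1.476, -0.119], TCP at [0.144, -0.608, 0.405] pointing down, gripper open.
Joint ranges: [-3.01, 3.01], [-1.01, 2.22], [0.06, 2.58], [-1.02, 4.17], [0.09, 2.62], [-3.14, 3.14]. Speed limits (rad/s): [2.57, 2.57, 3.14, 3.14, 3.14, 3.14].

INTERFACE

Orientations are given as a rotation vector (axis times angle).
In Python, from station import ctrl, eyes, spotter gives the robot as it stands.
- The arm moves only by the shell command python3 -m crank 'ROWS' [FORCE]. ROWS is JSON, a list of rows, each a list of 7 numbers: the turn, a rotation vector about the tool's x, y, z in rad, then the shift along the tool's x, y, z in mm, then the closure, from -1 (fully open) to 1 (shut). A call has 1 to 8 rows; each row shifts and turns the pose as measured when the row begins, along the tool's axes as they then stand; what a row does not reach is not made up. A row lasts 1/12 s, in which the tool goes at most 41.7 mm and 7.16 degrees, less where a joint would pass 70% of its speed; a pose out of reach is approached as far as the arm can. A call is refused whole if a number of a shift passes 41.7 or a number of a turn 0.125, either way. A call with a gripper value outside its range is refused whole. The fingers move at their own pace and stop on an object; FORCE is the grip in N (left out, the last holds). Time passes only in rows, so rows that do not move let the fingers close. It gives the time, the measured TCP pose, the force and the opening at its end, in the units of the state.
- ctrl.get_obs(): the state, without advancing time (a new reading comes with each control period).
- eyes.get_image(name): name is "scene" or "top"; returns a dict with "image" (400x640x3 uint8, red, green, blue), "vertical_fov" (degrees; the focal length in pixels is half the picture's height over the tangent of half this angle, whatever the lens; pixels are square), "cx", "cy" (the principal point, pixels), "rvec" (rotation vector, rad) and "tvec" (3), from world to camera coordinates, as OpenCV has them. Camera axes: x right, y down, z forward; pixel columns grow to the right and rows downward; lengths in m; the calibration is good to about 2 mm. A picture is of the moment at which its call begins. There is no depth.
- ctrl.finish_job(): hands the job in, once; it reports no verdict.
Trained networks look in a picture, given as the dict that the camera call returned (one of the last four; its "shot" number tells which), for a name from the list of things; names that differ only in an ending like _2 or _b are one class to them, and where a whole thing is asked for, a point or a joint stands for the part that bears it (a point fixed in the world has none). Each returns a list of dicts, best first, with "confidence" (0 to 1); they miss things now and then, are a little off and sometimes report something else, mostly with a low value. They report only what shows in the picture. A call takes as long as a camera call.
- spotter.look_for(query, picture): "centre" ([x, y, z] in m, in world coordinates, good to about 4 mm: the middle of the surface that is visible of it).
- spotter.outline_of(query, picture): "region" (400x640 bool, what is visible of it).
- spotter.mark_of(query, picture): "centre" ([x, y, z] in m, in world coordinates, good to about 4 mm: a listed point, or the origin of a listed thing).
The state is a dict: "t": time; "q": joint angles; "dq": joint speeds; "effort": joint torques, N m; "tool_pos": TCP position; "tool_rot": TCP orientation; "contact_force": force on the tool from outside, world axes, zero at the start; "wrist_torque": the same for the moment, N m; "opening": finger opening in m.
Only numpy, scipy, OpenCV 4.12 (cv2) and the standard library are available. Lean on these libraries where they do the work, as an engineer would, in place of code of your own. Each camera call takes 0.05 s, during which the arm holds its last target.

TASK

Open the grey steel strongbox on the closet shelf: press its red release button gently until the T-handle pops up, turn the handle clockwise (seen from above) as far as it goes, and keeping it turned, raise the lid with it until the lid's front edge stands about 6 cm up; then let go, leaving the lid ajar. Never bear down hard on the button once it bottoms or wrench the lid against its latch, and leave the vase, spray bottle, lint roller and funnel where they stand.

Things in the scene. Friction and masses are not known exactly. Their poses are not given: they have to be found in the camera images.
- case: fixed grey strongbox, 240 (x) x 300 (y) x 100 mm, open under its lid; origin at the centre of its underside on the shelf, x from the front (latch side, towards the robot) to the hinged back, y to its left, z up. The lid closes on top of it, and the lid's upper face is then 110 mm above this origin
- lid (a joint): angle of the grey lid (244 x 304 x 10 mm), rad: 0 shut, grows as the front edge rises, stop at 1.1; hinged along the back edge. Its front edge is 244 mm from the hinge, so 60 mm up is 0.25 rad; counts as ajar between 0.16 and 0.6. Once unlatched about 6 to 12 N up at the handle lifts it; its stiff hinge keeps it wherever it is left
- lid_hinge (a point): point on the lid's hinge line, mid-width, at the lid's underside; its axes turn with the lid: y along the hinge, z out of the lid's face (10 mm to the face), shut axes equal those of the case
- tee (a point): centre of the T-handle's round aluminium bar (90 mm long, 14 mm thick); x along the bar, z out of the lid along the turning axis, which passes through this point. Shut, the bar runs from front to back, sunk flush in a dark steel frame (104 x 28 mm, 13 mm high) where it can neither be gripped nor turned, its centre 7 mm above the lid's face. Popped, its centre is 37 mm above the face, with a 10 mm stem below it. The turning axis is 175 mm in front of the hinge line, mid-width
- pop (a joint): how far the T-handle has sprung out, m: 0 sunk, 0.030 popped. A spring lifts it (about 7 N sunk, 2 N when out) within a second of the catch letting go, and it stays out
- turn (a joint): turn of the T-handle, rad, clockwise from above: 0 latched, stop at 1.4. A return spring resists (up to 0.16 N m, some friction) and turns it back to 0 when let go. From about 0.8 on the latch is clear of the strike; turned less, the lid is held shut with about 2 mm play
- release: release button on the lid, 85 mm behind (case +x) and 95 mm left (case +y) of the turning axis; origin on the lid's face at its centre, axes as the lid's. The red cap (26 mm across) stands 8 to 22 mm proud of this point, unmeasured, varying by start. Sprung, 2 N at first to 7 N at its hard stop 7 mm down; frees the handle 3 to 6 mm down, then stays in. Over 15 N on it damages it
- strike: steel strike inside the front wall, under which the latch's arm sits; origin at its centre. More than 25 N from the latch (lid wrenched while latched) damages it
- vase: white ceramic vase, 155 mm tall, up to 84 mm across; loose, beside the strongbox, not to be moved; origin at its underside
- spray: empty green glass spray bottle with black head and white nozzle, 158 mm tall, 64 mm across; loose, beside the strongbox, not to be moved; origin at its underside
- roller: lint roller lying flat: white paper drum 48 mm across on a steel handle, 165 mm long; loose, beside the strongbox, not to be moved; origin at its underside
- funnel: orange plastic funnel standing mouth down, 105 mm tall, 100 mm across; loose, beside the strongbox, not to be moved; origin at its underside

How it is judged:
By the outcome, as a careful person would: the job done as asked, in the order asked, and still so for the second after the job is handed in, with the robot touching nothing.
It also fails if it takes over 64 s, if anything falls off the work surface, if the arm or the gripper's body presses on something with over 40 N, if the wrist force passes 120 N, or if a joint passes its speed limit or range.

## Working session

There is one attempt and no reset: what is moved stays moved. The work goes in short steps, Python scripts to look and compute and a shell command to move; the robot and the scene stay as the last step left them, time stands still between calls to the robot, and variables do not carry over. Pictures are saved under pics/ and viewed, and the job is handed in when it is done.

```bash
ls; mkdir -p pics; python3 - <<'E'
from station import ctrl, eyes, spotter
import cv2
o=ctrl.get_obs(); print(o, ctrl.finger_overhang)
for n in ("scene","top"):
    p=eyes.get_image(n); cv2.imwrite(f"pics/{n}0.png",p["image"][:,:,::-1])
    print(n,p["vertical_fov"],p["cx"],p["cy"],p["rvec"],p["tvec"])
    for q in ["case","lid_hinge","tee","release","vase","spray","roller","funnel"]:
        for f in ("look_for","mark_of"):
            r=getattr(spotter,f)(q,p)
            print(q,f,[(x["confidence"],[round(v,4) for v in x["centre"]]) for x in r[:2]])
E
```

```text
pics
{'t': 0.0, 'q': array([-1.45798291e+00,  5.33349406e-02,  1.61431767e+00, -7.66112146e-06,
        1.47601059e+00, -1.18966636e-01]), 'dq': array([-2.93007030e-04, -1.64062375e-04, -5.05739167e-04, -1.53054257e-03,
       -8.94033985e-06,  1.61733675e-03]), 'effort': array([-3.02397702e-04, -3.93683589e+01, -3.70174277e+01, -1.34553461e-04,
        7.19213524e-03,  1.00523238e-05]), 'tool_pos': array([ 0.14355717, -0.60800239,  0.4034621 ]), 'tool_rot': array([-3.11846287e+00, -3.63026561e-01,  1.97111493e-06]), 'contact_force': array([-0.03049984, -0.75522474, -0.16947563]), 'wrist_torque': array([-0.00660765, -0.02922136,  0.02960118]), 'opening': 0.0852796431041746} 0.1734
scene 56.9215159029196 314.77628458416905 192.5975065397935 [ 1.25656484  2.23670533 -1.01722239] [ 0.30773585 -0.28659948  1.23025034]
case look_for [(0.85, [0.6058, 0.0364, 0.1126]), (0.25, [0.5106, -0.2301, 0.0472])]
case mark_of [(0.94, [0.544, 0.0109, 0.0026]), (0.57, [0.4928, -0.2353, 0.0033])]
lid_hinge look_for [(0.7, [0.5666, 0.0276, 0.1157])]
lid_hinge mark_of [(0.61, [0.569, 0.104, 0.1089]), (0.5
[... 1026 characters left out ...]
f [(0.78, [0.6637, 0.0253, 0.0981])]
tee look_for [(0.85, [0.4897, 0.0048, 0.1231])]
tee mark_of [(0.59, [0.4869, 0.0063, 0.1168])]
release look_for [(0.57, [0.5695, 0.1021, 0.1231])]
release mark_of [(0.45, [0.5683, 0.1022, 0.111])]
vase look_for [(0.86, [0.6302, -0.2061, 0.1109])]
vase mark_of [(0.64, [0.6372, -0.2175, -0.0009])]
spray look_for [(0.95, [0.4566, 0.2392, 0.108]), (0.35, [0.5375, 0.0087, 0.1112])]
spray mark_of [(0.61, [0.454, 0.2492, 0.0028])]
roller look_for [(0.86, [0.5877, 0.2307, 0.0421])]
roller mark_of [(0.55, [0.613, 0.2341, -0.0])]
funnel look_for [(0.8, [0.4915, -0.2241, 0.0269]), (0.24, [0.6287, -0.2042, 0.1133])]
funnel mark_of [(0.65, [0.4925, -0.2338, -0.0011])]
```

View pics/scene0.png

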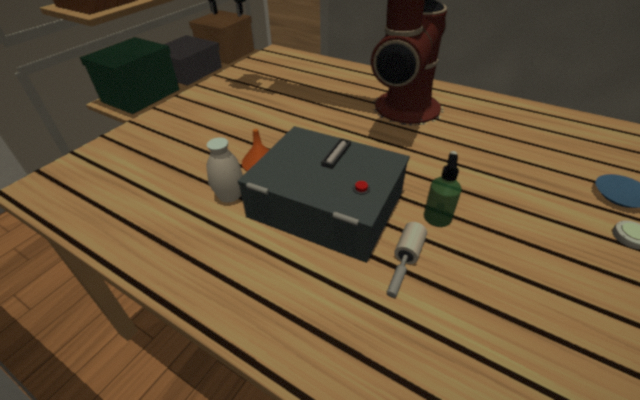

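View pics/top0.png

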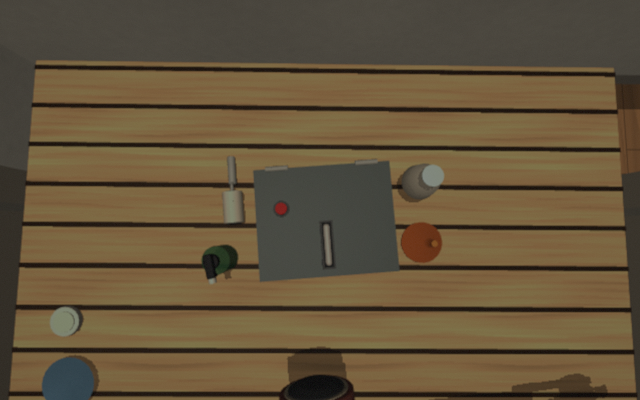

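```bash
cat > h.py <<'E'
from station import ctrl, eyes, spotter
import cv2, numpy as np
from scipy.spatial.transform import Rotation as R
def cam(p):
    f=200/np.tan(np.radians(p["vertical_fov"])/2)
    K=np.array([[f,0,p["cx"]],[0,f,p["cy"]],[0,0,1]]);Rm=R.from_rotvec(p["rvec"]).as_matrix();return K,Rm,np.array(p["tvec"])
def ray(p,uv):
    K,Rm,t=cam(p); d=Rm.T@np.linalg.inv(K)@np.array([uv[0],uv[1],1]); return -Rm.T@t,d
def atz(p,uv,z):
    c,d=ray(p,uv); return c+d*(z-c[2])/d[2]
def tri(rays):
    A=np.zeros((3,3));b=np.zeros(3)
    for c,d in rays:
        d=d/np.linalg.norm(d);P=np.eye(3)-np.outer(d,d);A+=P;b+=P@c
    return np.linalg.solve(A,b)
def proj(p,X):
    K,Rm,t=cam(p);x=K@(Rm@np.asarray(X,float)+t);return x[:2]/x[2]
def obs():
    o=ctrl.get_obs();Rm=R.from_rotvec(o["tool_rot"]).as_matrix()
    print("t",round(o["t"],2),"pos",o["tool_pos"].round(4),"tip",(o["tool_pos"]+Rm[:,2]*ctrl.finger_overhang).round(4),"x",Rm[:,0].round(3),"y",Rm[:,1].round(3),"z",Rm[:,2].round(3),"F",o["contact_force"].round(1),"T",o["wrist_torque"].round(2),"op",round(o["opening"],4),"q",o["q"].round(2))
    return o,Rm
E
python3 - <<'E'
from h import *
s=eyes.get_image("scene");t=eyes.get_image("top")
rays=[]
for p,n in((s,"s"),(t,"t")):
    im=p["image"].astype(int); m=(im[:,:,0]>120)&(im[:,:,1]<60)&(im[:,:,2]<70)
    nn,l,st,ce=cv2.connectedComponentsWithStats(m.astype(np.uint8))
    i=1+np.argmax(st[1:,4]); print(n,st[i],ce[i]); rays.append(ray(p,ce[i]))
b=tri(rays);print("button",b,proj(s,b),proj(t,b))
for p,c in((t,[(254,170),(388,161),(399,270),(260,280)]),(s,[(299,131),(409,155),(366,222),(245,183)])):
    g=cv2.cornerSubPix(cv2.cvtColor(p["image"],cv2.COLOR_RGB2GRAY),np.array(c,np.float32).reshape(-1,1,2),(5,5),(-1,-1),(3,50,.01)).reshape(-1,2)
    W=np.array([atz(p,x,.11) for x in g]);print(g.round(1).tolist());print(W.round(4).tolist(),W.mean(0).round(4))
    for i in range(4):
        d=W[(i+1)%4]-W[i];print(np.linalg.norm(d).round(4),np.degrees(np.arctan2(d[1],d[0])).round(2))
big=cv2.resize(s["image"][110:260,230:430],None,fx=4,fy=4,interpolation=2)
cv2.imwrite("pics/sbig.png",big[:,:,::-1])
big=cv2.resize(t["image"][150:290,240:410],None,fx=4,fy=4,interpolation=2)
cv2.imwrite("pics/tbig.png",big[:,:,::-1])
E
```

```text
s [356 181  11   7  64] [361.1875 184.125 ]
t [276 204  10  10  77] [280.44155844 208.15584416]
button [0.5637227  0.10438144 0.12030523] [361.64026344 184.13015955] [280.82765904 207.97541298]
[[252.6999969482422, 169.89999389648438], [388.70001220703125, 160.39999389648438], [399.6000061035156, 268.1000061035156], [259.29998779296875, 281.5]]
[[0.6482, 0.1689, 0.11], [0.673, -0.1332, 0.11], [0.4361, -0.1548, 0.11], [0.4052, 0.1488, 0.11]] [0.5406 0.0074 0.11  ]
0.3031 -85.3
0.2379 -174.78
0.3053 95.8
0.2438 4.71
[[299.0, 131.0], [408.3999938964844, 150.39999389648438], [366.0, 222.0], [244.89999389648438, 184.0]]
[[0.4474, -0.1281, 0.11], [0.3895, 0.1388, 0.11], [0.6462, 0.1553, 0.11], [0.6766, -0.1126, 0.11]] [0.5399 0.0133 0.11  ]
0.2731 102.23
0.2573 3.68
0.2696 -83.53
0.2298 -176.11
```

View pics/tbig.png

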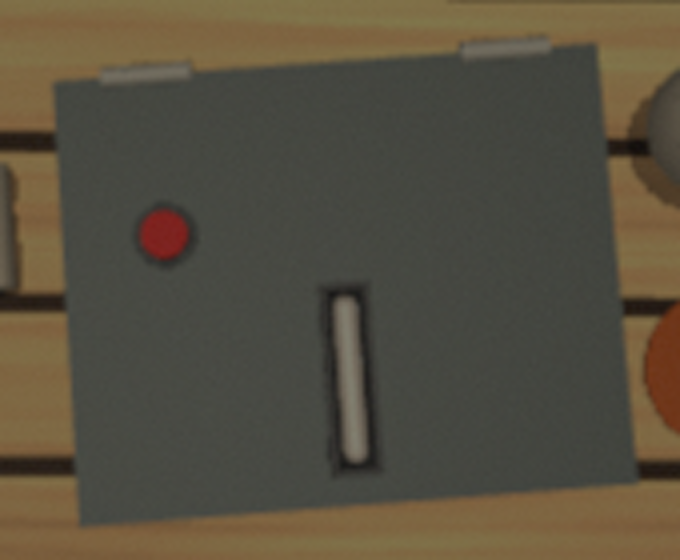

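View pics/sbig.png

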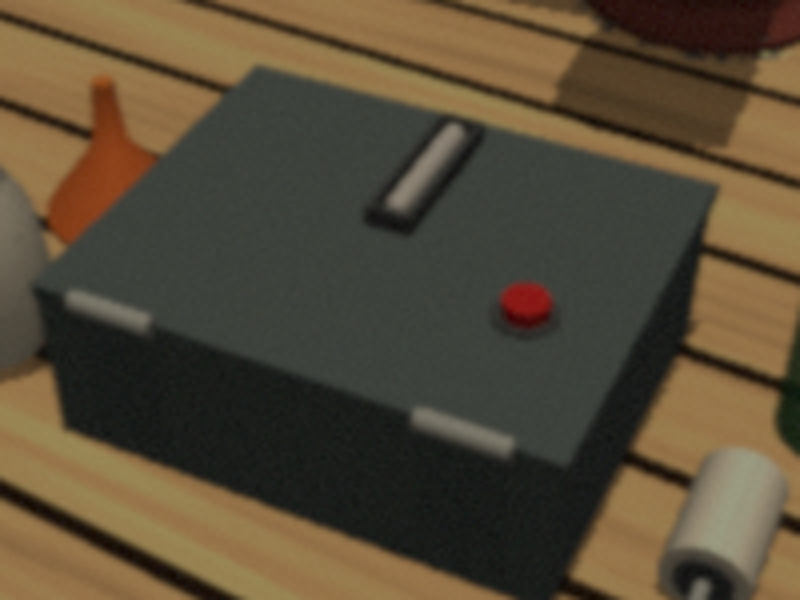

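```bash
python3 - <<'E'
from h import *
from scipy.optimize import least_squares
s=eyes.get_image("scene");t=eyes.get_image("top")
T=[(253.5,170.5),(389,160.75),(399.25,270.25),(260,281.25)]
S={2:(294.5,126.75),3:(409.5,156.75),0:(372,226.5),1:(239.5,182.5)}
L=[(0,152),(0,-152),(-244,-152),(-244,152)]
def w(v,l,z=.11):
    c,sn=np.cos(v[2]),np.sin(v[2]);return np.array([v[0]+c*l[0]/1e3-sn*l[1]/1e3,v[1]+sn*l[0]/1e3+c*l[1]/1e3,z])
obsl=[(t,T[i],L[i],.11) for i in range(4)]
S2={0:(372,226.5),1:(239.5,182.5),2:(294.5,126.75),3:(409.5,156.75)}
# scene view looks towards robot: back-left(+y)->right-front
S2={0:(372,226.5),1:(239.5,182.5),2:(294.5,126.75),3:(409.5,156.75)}
obss=[(s,S2[i],L[i],.11) for i in range(4)]
for O in (obsl,obss,obsl+obss):
    f=lambda v:np.concatenate([proj(p,w(v,l,z))-uv for p,uv,l,z in O])
    r=least_squares(f,[.66,.02,.08]);print(r.x,f(r.x).round(1))
v=r.x
print("yaw deg",np.degrees(v[2]),"axis",w(v,(-175,0)),"release",w(v,(-90,95)),"case",w(v,(-122,0)))
for h in (8,12,16,22): 
  X=w(v,(-90,95),.11+h/1e3); print(h,proj(s,X).round(1),proj(t,X).round(1))
for l in((-130,0),(-220,0)):
  print("bar ends",proj(s,w(v,l,.12)),proj(t,w(v,l,.12)))
E
```

```text
[0.66068386 0.01687317 0.08413608] [-0.5 -0.5  0.3 -0.6  0.5  0.5 -0.3  0.4]
[0.66482631 0.0205849  0.08547996] [ 0.9  0.8 -1.6 -1.  -0.4 -0.6  0.9 -0.5]
[0.6618557  0.01822352 0.08466801] [-1.1 -1.  -0.3 -1.1 -0.1 -0.1 -0.8 -0.1  0.4 -0.7 -1.5 -2.2 -0.4 -1.3
  0.5 -1.4]
yaw deg 4.851119773885954 axis [0.48748259 0.00342431 0.11      ] release [0.56414425 0.10527219 0.11      ] case [0.54029273 0.00790636 0.11      ]
8 [361.9 185.2] [280.5 207.8]
12 [362.  183.8] [280.4 207.7]
16 [362.1 182.3] [280.2 207.6]
22 [362.3 180. ] [280.  207.4]
bar ends [328.38849761 161.78913391] [325.49870992 222.91474396]
bar ends [344.74766432 141.04405171] [328.75040602 264.8856433 ]
```

```bash
python3 -m crank '[[0,0,0,28,-29,0,1],[0,0,0,28,-29,0,1],[0,0,0,28,-29,0,1],[0,0,0,28,-29,0,1],[0,0,0,28,-29,0,1],[0,0,0,28,-29,0,1],[0,0,0,28,-29,0,1],[0,0,0,28,-29,0,1]]' 30; python3 -c "from h import *;obs()"
```

```text
t: 2.57
tool_pos: [0.3099, -0.3272, 0.4027]
tool_rot: [3.122, 0.341, -0.0]
contact_force: [1.2, -0.5, -0.3]
opening: 0.0003
t 2.57 pos [ 0.3099 -0.3272  0.4027] tip [ 0.3099 -0.3273  0.2293] x [ 0.976  0.216 -0.   ] y [ 0.216 -0.976  0.001] z [ 0.    -0.001 -1.   ] F [ 1.2 -0.5 -0.3] T [-0.01 -0.07 -0.03] op 0.0003 q [-0.98 -0.39  2.   -0.    1.52  0.38]
```

```bash
python3 -m crank '[[0,0,0,28,-30,0,1],[0,0,0,28,-30,0,1],[0,0,0,28,-30,0,1],[0,0,0,28,-30,0,1],[0,0,0,28,-30,0,1],[0,0,0,28,-30,0,1],[0,0,0,28,-30,0,1],[0,0,0,28,-30,0,1]]'; python3 -m crank '[[0,0,0,28,-30,0,1],[0,0,0,28,-30,0,1],[0,0,0,28,-30,0,1],[0,0,0,25,-27,0,1],[0,0,0,0,0,0,1]]'; python3 -c "from h import *;obs()"
```

```text
t: 3.23
tool_pos: [0.4754, -0.0375, 0.4054]
tool_rot: [3.116, 0.337, 0.014]
contact_force: [0.4, -0.6, 0.4]
opening: 0.0001
t: 3.65
tool_pos: [0.5582, 0.11, 0.4062]
tool_rot: [3.115, 0.35, 0.021]
contact_force: [-1.1, -0.4, 0.2]
opening: 0.0002
t 3.65 pos [0.5582 0.11   0.4062] tip [0.5607 0.1091 0.2328] x [0.975 0.222 0.013] y [ 0.222 -0.975  0.008] z [ 0.014 -0.005 -1.   ] F [-1.1 -0.4  0.2] T [0.02 0.   0.03] op 0.0002 q [ 0.06 -0.08  1.75 -0.01  1.47  1.41]
```

```bash
cat >> h.py <<'E'
def plan(tip,yaw=None,tilt=0,over=None):
    """needed turn (rotvec,tool) and shift (mm,tool) to bring tip to point, tool x at yaw (rad), tilted"""
    o,Rm=obs()
    c,s=np.cos(yaw),np.sin(yaw)
    Rt=np.array([[c,s,0],[s,-c,0],[0,0,-1.]])
    if tilt: Rt=R.from_rotvec(tilt*np.array([-np.sin(.0847),np.cos(.0847),0])).as_matrix()@Rt
    ov=ctrl.finger_overhang if over is None else over
    p=np.asarray(tip)-Rt[:,2]*ov
    print("turn",R.from_matrix(Rm.T@Rt).as_rotvec().round(4),"shift",(Rm.T@(p-o["tool_pos"])*1e3).round(1))
E
python3 -c "
from h import *
plan([.564,.105,.15],.0847)"
```

```text
t 3.65 pos [0.5582 0.11   0.4062] tip [0.5607 0.1091 0.2328] x [0.975 0.222 0.013] y [ 0.222 -0.975  0.008] z [ 0.014 -0.005 -1.   ] F [-1.1 -0.4  0.2] T [0.02 0.   0.03] op 0.0002 q [ 0.06 -0.08  1.75 -0.01  1.47  1.41]
turn [ 0.0072 -0.0132  0.139 ] shift [ 3.5  5.5 82.9]
```

```bash
python3 -m crank '[[0.007,-0.013,0.07,3.5,5.5,25,1],[0,0,0.069,0,0,25,1],[0,0,0,0,0,20,1],[0,0,0,0,0,10,1],[0,0,0,0,0,0,1]]'; python3 -c "
from h import *
plan([.564,.105,.14],.0847)"
```

```text
t: 4.07
tool_pos: [0.565, 0.1082, 0.326]
tool_rot: [3.138, 0.133, 0.007]
contact_force: [0.3, -0.8, 0.5]
opening: 0.0002
t 4.07 pos [0.565  0.1082 0.326 ] tip [0.5657 0.108  0.1526] x [0.996 0.084 0.004] y [ 0.084 -0.996  0.001] z [ 0.004 -0.001 -1.   ] F [ 0.3 -0.8  0.5] T [ 0.03 -0.03 -0.  ] op 0.0002 q [ 0.06 -0.    1.81 -0.    1.34  1.55]
turn [ 0.0012 -0.0042 -0.0003] shift [-1.3  3.  12.6]
```

```bash
python3 -m crank '[[0.001,-0.004,0,-1.3,3,8,1],[0,0,0,0,0,4,1],[0,0,0,0,0,0,1]]'; python3 -c "
from h import *
obs()"; python3 -m crank '[[0,0,0,0,0,2,1],[0,0,0,0,0,2,1],[0,0,0,0,0,2,1],[0,0,0,0,0,0,1]]'; python3 -c "
from h import *
plan([.564,.105,.14],.0847)
s=eyes.get_image('scene');cv2.imwrite('pics/s1.png',cv2.resize(s['image'][60:260,230:460],None,fx=3,fy=3)[:,:,::-1])"
```

```text
t: 4.32
tool_pos: [0.5641, 0.104, 0.3149]
tool_rot: [3.138, 0.132, 0.003]
contact_force: [-0.4, 0.1, -0.0]
opening: 0.0002
t 4.32 pos [0.5641 0.104  0.3149] tip [0.5644 0.1039 0.1415] x [0.996 0.084 0.002] y [ 0.084 -0.996  0.   ] z [ 0.002 -0.    -1.   ] F [-0.4  0.1 -0. ] T [-0.06  0.02  0.02] op 0.0002 q [ 0.05  0.    1.82 -0.    1.32  1.54]
t: 4.65
tool_pos: [0.565, 0.1035, 0.3117]
tool_rot: [3.138, 0.131, 0.012]
contact_force: [0.2, 0.3, 0.3]
opening: 0.0002
t 4.65 pos [0.565  0.1035 0.3117] tip [0.5663 0.1034 0.1384] x [0.997 0.083 0.007] y [ 0.083 -0.997  0.001] z [ 0.007 -0.    -1.   ] F [0.2 0.3 0.3] T [ 0.01 -0.06 -0.01] op 0.0002 q [ 0.05  0.01  1.82 -0.    1.31  1.54]
turn [ 0.0007 -0.0073 -0.0014] shift [-0.8 -1.6 -1.7]
```

View pics/s1.png

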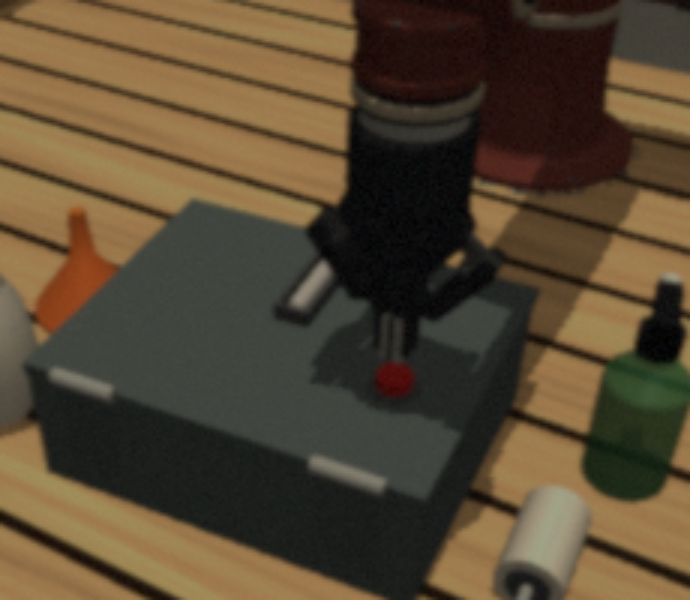

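```bash
for i in 1 2; do python3 -m crank '[[0,-0.003,0,-1,-1,3,1],[0,0,0,0,0,3,1],[0,0,0,0,0,3,1],[0,0,0,0,0,0,1]]'; python3 -c "
from h import *
obs()"; done
```

```text
t: 5.03
tool_pos: [0.5642, 0.1046, 0.3031]
tool_rot: [3.138, 0.131, 0.01]
contact_force: [-0.3, -0.4, 0.4]
opening: -0.0002
t 5.03 pos [0.5642 0.1046 0.3031] tip [0.5653 0.1046 0.1297] x [0.996 0.084 0.006] y [ 0.084 -0.997  0.001] z [ 0.006 -0.    -1.   ] F [-0.3 -0.4  0.4] T [-0.06  0.03  0.04] op -0.0002 q [ 0.05  0.01  1.83 -0.    1.29  1.54]
t: 5.37
tool_pos: [0.5632, 0.1058, 0.2934]
tool_rot: [3.138, 0.132, 0.005]
contact_force: [-1.1, -0.1, 0.5]
opening: 0.0001
t 5.37 pos [0.5632 0.1058 0.2934] tip [0.5637 0.1057 0.12  ] x [0.996 0.084 0.003] y [ 0.084 -0.996  0.001] z [ 0.003 -0.    -1.   ] F [-1.1 -0.1  0.5] T [0.03 0.03 0.01] op 0.0001 q [ 0.06  0.02  1.83 -0.    1.28  1.54]
```

Tip at z 0.120, no contact force yet; finer steps now.

```bash
for i in 1 2; do python3 -m crank '[[0,0,0,0,0,1.5,1],[0,0,0,0,0,0,1]]'|grep -E "t:|pos|force"; done
```

```text
t: 5.53
tool_pos: [0.5634, 0.1058, 0.2924]
tool_rot: [3.138, 0.132, 0.006]
contact_force: [-0.0, -0.3, 1.2]
t: 5.7
tool_pos: [0.5636, 0.1058, 0.2909]
tool_rot: [3.138, 0.132, 0.007]
contact_force: [-1.5, 0.3, 1.1]
```

```bash
for i in 1 2; do python3 -m crank '[[0,0,0,0,0,1.5,1],[0,0,0,0,0,0,1]]'|grep -E "t:|pos|force"; done
```

```text
t: 5.87
tool_pos: [0.5637, 0.1058, 0.2898]
tool_rot: [3.138, 0.132, 0.007]
contact_force: [-1.8, -0.1, 4.4]
t: 6.03
tool_pos: [0.5638, 0.1058, 0.2893]
tool_rot: [3.138, 0.132, 0.007]
contact_force: [-1.2, -0.3, 5.6]
```

```bash
python3 -m crank '[[0,0,0,0,0,1.5,1],[0,0,0,0,0,0,1]]'|grep -E "t:|pos|force"; python3 -c "
from h import *
s=eyes.get_image('scene');cv2.imwrite('pics/s2.png',cv2.resize(s['image'][60:260,230:460],None,fx=3,fy=3)[:,:,::-1])"
```

```text
t: 6.2
tool_pos: [0.5642, 0.1058, 0.289]
tool_rot: [3.138, 0.132, 0.01]
contact_force: [0.8, 0.2, 2.6]
```

View pics/s2.png

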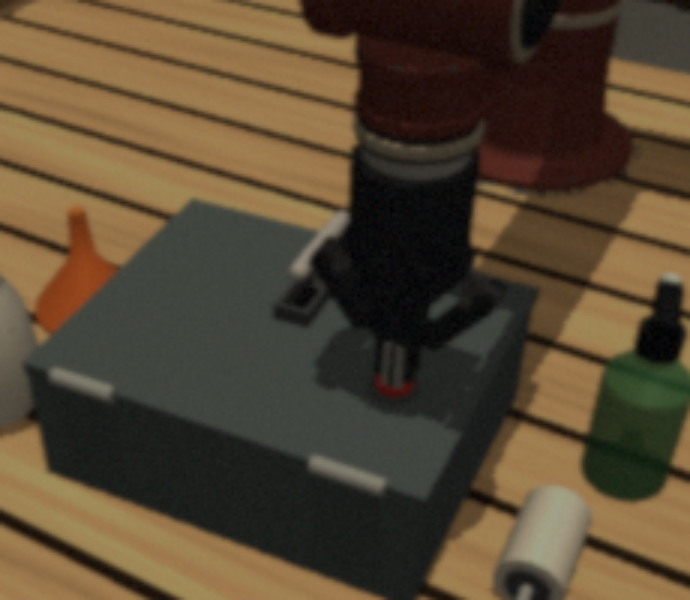

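The handle has popped (bar raised at ~(320,245) in the crop); retreat.

```bash
python3 -m crank '[[0,0,0,0,0,-10,1],[0,0,0,0,0,-25,1],[0,0,0,0,0,-30,1],[0,0,0,0,0,-20,1],[0,0,0,-20,20,0,-1],[0,0,0,-20,26,0,-1],[0,0,0,-20,26,0,-1],[0,0,0,0,0,0,-1]]'; python3 - <<'E'
from h import *
plan([.4875,.0035,.22],.0847)
for n in("scene","top"):
    p=eyes.get_image(n);cv2.imwrite(f'pics/{n}3.png',p["image"][:,:,::-1])
    for f in("look_for","mark_of"):
        print(n,f,[(x["confidence"],np.round(x["centre"],4)) for x in getattr(spotter,f)("tee",p)[:2]])
    for z in (.147,): print(proj(p,[.4875,.0035,z]),[proj(p,[.4875+a*.996,.0035+a*.0846,z]) for a in(-.045,.045)])
E
```

```text
t: 6.92
tool_pos: [0.5077, 0.0279, 0.3773]
tool_rot: [3.137, 0.139, 0.006]
contact_force: [-1.2, 0.5, -0.3]
opening: 0.0484
t 6.92 pos [0.5077 0.0279 0.3773] tip [0.5083 0.0277 0.2039] x [0.996 0.088 0.004] y [ 0.088 -0.996  0.002] z [ 0.004 -0.001 -1.   ] F [-1.2  0.5 -0.3] T [-0.04 -0.01 -0.01] op 0.0484 q [-0.09 -0.21  1.91 -0.    1.44  1.39]
turn [ 0.0016 -0.0037  0.0037] shift [-22.2  22.5 -16.1]
scene look_for [(0.77, array([0.4979, 0.0073, 0.1522])), (0.17, array([0.6096, 0.2322, 0.0353]))]
scene mark_of [(0.71, array([0.4929, 0.0029, 0.1509])), (0.36, array([4.501e-01, 2.531e-01, 1.000e-04]))]
[337.10079196 141.17006921] [array([345.14692403, 131.29582666]), array([328.45690936, 151.77787337])]
top look_for []
top mark_of []
[327.59471092 244.24414476] [array([329.28850434, 266.05747561]), array([325.91843626, 222.65642729])]
```

View pics/scene3.png

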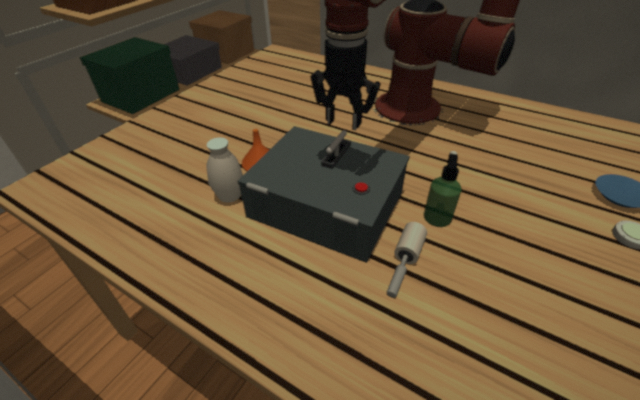

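View pics/top3.png

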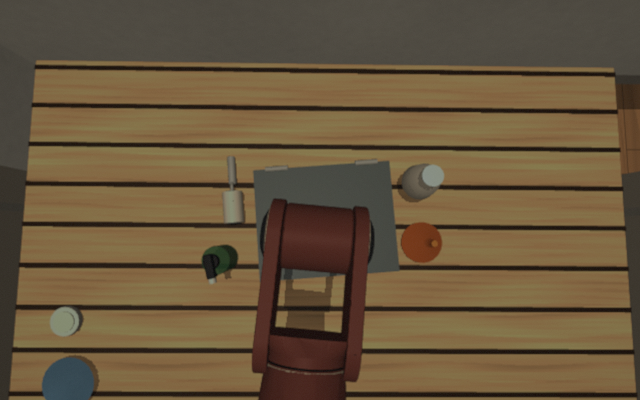

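```bash
python3 -m crank '[[0.0016,-0.0037,0.004,-11,12,0,-1],[0,0,0,-11,11,0,-1],[0,0,0,0,0,0,-1],[0,0,0,0,0,0,-1]]'; python3 -c "
from h import *
plan([.4885,.0035,.149],.0847,over=.155)"
```

```text
t: 7.55
tool_pos: [0.4912, 0.0083, 0.376]
tool_rot: [-3.135, -0.147, 0.003]
contact_force: [-0.4, 0.4, 0.7]
opening: 0.0855
t 7.55 pos [0.4912 0.0083 0.376 ] tip [0.4909 0.0089 0.2026] x [ 0.996  0.094 -0.001] y [ 0.094 -0.996 -0.003] z [-0.002  0.003 -1.   ] F [-0.4  0.4  0.7] T [-0.03 -0.01  0.02] op 0.0855 q [-0.14 -0.26  1.95  0.    1.45  1.34]
turn [-0.0034  0.0015  0.009 ] shift [-3.1  4.8 72. ]
```

```bash
python3 -m crank '[[-0.003,0.0015,0.009,-3,5,15,-1],[0,0,0,0,0,20,-1],[0,0,0,0,0,15,-1],[0,0,0,0,0,10,-1],[0,0,0,0,0,0,-1]]'; python3 -c "
from h import *
plan([.4885,.0035,.149],.0847,over=.155)"
```

```text
t: 7.97
tool_pos: [0.4918, 0.0063, 0.3153]
tool_rot: [-3.137, -0.139, -0.007]
contact_force: [-0.1, 0.4, -0.1]
opening: 0.0854
t 7.97 pos [0.4918 0.0063 0.3153] tip [0.4925 0.0065 0.1419] x [0.996 0.088 0.005] y [ 0.088 -0.996 -0.001] z [ 0.004  0.001 -1.   ] F [-0.1  0.4 -0.1] T [-0.    0.03  0.02] op 0.0854 q [-0.14 -0.2   2.01  0.    1.33  1.34]
turn [-0.001  -0.0046  0.0037] shift [-3.5  2.5 11.3]
```

```bash
python3 -m crank '[[-0.001,-0.0046,0.004,-3.5,3,8,-1],[0,0,0,0,0,4,-1],[0,0,0,0,0,0,-1]]'; python3 -c "
from h import *
plan([.4885,.0035,.149],.0847,over=.155)
s=eyes.get_image('scene');cv2.imwrite('pics/s4.png',cv2.resize(s['image'][60:260,230:460],None,fx=3,fy=3)[:,:,::-1])"
```

```text
t: 8.22
tool_pos: [0.4893, 0.0037, 0.303]
tool_rot: [-3.139, -0.135, -0.0]
contact_force: [-0.1, 0.6, 0.2]
opening: 0.0858
t 8.22 pos [0.4893 0.0037 0.303 ] tip [0.4893 0.0037 0.1296] x [0.996 0.086 0.   ] y [ 0.086 -0.996 -0.   ] z [ 0.  0. -1.] F [-0.1  0.6  0.2] T [ 0.    0.05 -0.  ] op 0.0858 q [-0.14 -0.19  2.02  0.    1.31  1.34]
turn [-0.    -0.     0.001] shift [-0.8  0.1 -1. ]
```

View pics/s4.png

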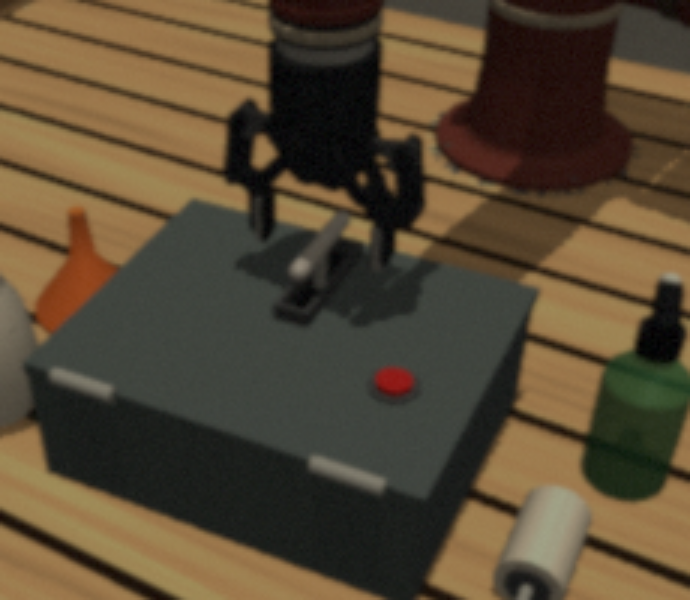

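Fingers straddle the bar at its middle. Close.

```bash
python3 -m crank '[[0,0,0,0,0,-1,1],[0,0,0,0,0,0,1],[0,0,0,0,0,0,1],[0,0,0,0,0,0,1],[0,0,0,0,0,0,1],[0,0,0,0,0,0,1],[0,0,0,0,0,0,1]]' 50; python3 -c "
from h import *
plan([.4885,.0035,.149],.0847,over=.155)"
```

```text
t: 8.85
tool_pos: [0.4903, 0.0034, 0.3077]
tool_rot: [3.138, 0.134, 0.009]
contact_force: [0.4, 0.4, -0.8]
opening: 0.0124
t 8.85 pos [0.4903 0.0034 0.3077] tip [0.4913 0.0032 0.1343] x [0.996 0.085 0.006] y [ 0.085 -0.996  0.001] z [ 0.006 -0.001 -1.   ] F [ 0.4  0.4 -0.8] T [ 0.01  0.06 -0.  ] op 0.0124 q [-0.14 -0.2   2.02 -0.    1.32  1.34]
turn [ 0.0014 -0.0057  0.0006] shift [-1.8 -0.3  3.7]
```

```bash
python3 -m crank '[[0,-0.006,0,-1,0,0,0.3],[0,0,0,0,0,2,0.3],[0,0,0,0,0,2,0.3],[0,0,0,0,0,0,0.3]]' 60; python3 -c "
from h import *
plan([.4885,.0035,.149],.0847,over=.155)"
```

```text
t: 9.18
tool_pos: [0.4892, 0.0033, 0.3034]
tool_rot: [3.137, 0.134, -0.001]
contact_force: [0.5, -0.1, 0.1]
opening: 0.03
t 9.18 pos [0.4892 0.0033 0.3034] tip [0.489  0.0031 0.13  ] x [ 0.996  0.085 -0.001] y [ 0.085 -0.996  0.001] z [-0.001 -0.001 -1.   ] F [ 0.5 -0.1  0.1] T [ 0.03 -0.01  0.02] op 0.03 q [-0.15 -0.19  2.02 -0.    1.32  1.34]
turn [0.0014 0.0007 0.0005] shift [-0.6 -0.2 -0.6]
```

```bash
python3 -m crank '[[0,0,0,0,0,0,1],[0,0,0,0,0,0,1],[0,0,0,0,0,0,1],[0,0,0,0,0,0,1]]'; python3 -c "
from h import *
plan([.4885,.0035,.149],.0847,over=.155)"
```

```text
t: 9.52
tool_pos: [0.4891, 0.0033, 0.3032]
tool_rot: [3.137, 0.134, -0.002]
contact_force: [-0.5, 1.2, 1.5]
opening: 0.0121
t 9.52 pos [0.4891 0.0033 0.3032] tip [0.4889 0.003  0.1299] x [ 0.996  0.085 -0.001] y [ 0.085 -0.996  0.001] z [-0.001 -0.001 -1.   ] F [-0.5  1.2  1.5] T [ 0.07 -0.02 -0.  ] op 0.0121 q [-0.15 -0.19  2.02 -0.    1.32  1.34]
turn [0.0013 0.0015 0.0004] shift [-0.6 -0.3 -0.7]
```

```bash
python3 -m crank '[[0,0,0.1,0,0,0,1],[0,0,0.1,0,0,0,1],[0,0,0.1,0,0,0,1],[0,0,0.1,0,0,0,1]]'; python3 -c "
from h import *
plan([.4885,.0035,.148],.0847-1.4,over=.155)"
```

```text
t: 9.85
tool_pos: [0.4891, 0.0033, 0.3032]
tool_rot: [3.097, -0.516, -0.002]
contact_force: [0.1, 0.1, 1.8]
opening: 0.0118
t 9.85 pos [0.4891 0.0033 0.3032] tip [0.4889 0.0029 0.1298] x [ 0.946 -0.324 -0.001] y [-0.324 -0.946  0.002] z [-0.001 -0.002 -1.   ] F [0.1 0.1 1.8] T [-0.09  0.07  0.16] op 0.0118 q [-0.15 -0.19  2.02 -0.    1.32  1.76]
turn [ 2.500e-03 -6.000e-04  9.853e-01] shift [-0.7 -0.   0.2]
```

```bash
python3 -m crank '[[0,0,0.1,0,0,0,1],[0,0,0.1,0,0,0,1],[0,0,0.1,0,0,0,1],[0,0,0.1,0,0,0,1],[0,0,0.1,0,0,0,1],[0,0,0.1,0,0,0,1],[0,0,0.1,0,0,0,1]]'; python3 -c "
from h import *
plan([.4885,.0035,.148],.0847-1.4,over=.155)"
```

```text
t: 10.43
tool_pos: [0.489, 0.0033, 0.3032]
tool_rot: [2.705, -1.59, 0.0]
contact_force: [0.2, -1.0, -1.9]
opening: 0.0116
t 10.43 pos [0.489  0.0033 0.3032] tip [0.4887 0.0027 0.1298] x [ 0.487 -0.874  0.002] y [-0.874 -0.487  0.003] z [-0.002 -0.003 -1.   ] F [ 0.2 -1.  -1.9] T [-0.04  0.06  0.18] op 0.0116 q [-0.14 -0.19  2.02 -0.    1.32  2.49]
turn [ 0.0028 -0.0025  0.2529] shift [-0.5  0.4  0.2]
```

```bash
python3 -m crank '[[0,0,0.1,0,0,0,1],[0,0,0.1,0,0,0,1],[0,0,0.05,0,0,0,1],[0,0,0.03,0,0,0,1],[0,0,0,0,0,0,1]]'; python3 -c "
from h import *
plan([.4885,.0035,.148],.0847-1.4,over=.155)
s=eyes.get_image('scene');cv2.imwrite('pics/s5.png',cv2.resize(s['image'][60:260,230:460],None,fx=3,fy=3)[:,:,::-1])"
```

```text
t: 10.85
tool_pos: [0.489, 0.0034, 0.3033]
tool_rot: [2.444, -1.967, 0.002]
contact_force: [-1.0, -1.3, -0.8]
opening: 0.0121
t 10.85 pos [0.489  0.0034 0.3033] tip [0.4887 0.0027 0.1299] x [ 0.214 -0.977  0.004] y [-0.977 -0.214  0.003] z [-0.002 -0.004 -1.   ] F [-1.  -1.3 -0.8] T [-0.22  0.07  0.51] op 0.0121 q [-0.14 -0.19  2.02 -0.    1.32  2.78]
turn [ 0.0028 -0.0038 -0.04  ] shift [-0.2  0.4  0.3]
```

View pics/s5.png

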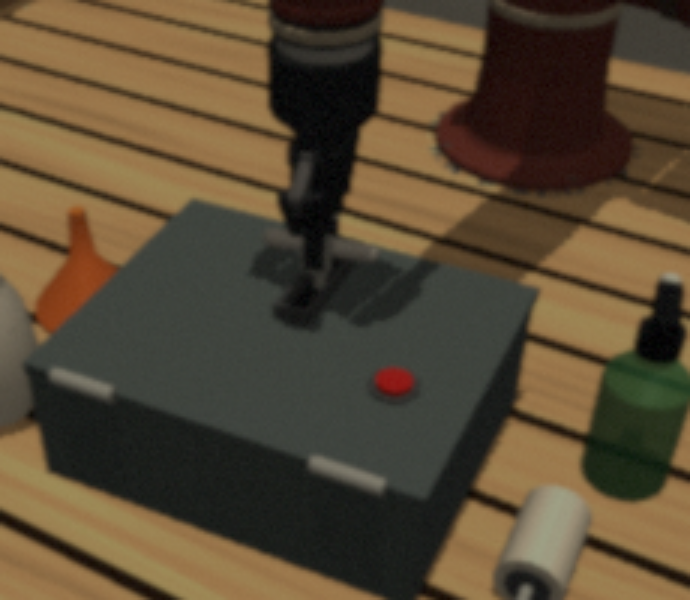

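```bash
cat >> h.py <<'E'
def lidstate():
    """assuming tool fixed to lid since grasp: lid angle from tilt and from position"""
    o,Rm=obs()
    n=np.array([.9964,.0845,0]); H=np.array([.6619,.0182,.1])
    tilt=np.arctan2(-(Rm[:,2]@n),-Rm[2,2]); g=o["tool_pos"]+Rm[:,2]*.155-H
    print("tilt",tilt.round(4),"grasp case x,z",(g@n).round(4),g[2].round(4),"ang",(np.arctan2(g[2],-(g@n))-np.arctan2(.0483,.1737)).round(4),"r",np.hypot(g@n,g[2]).round(4))
E
python3 -c "from h import *;lidstate()"
python3 -m crank '[[-0.02,-0.003,0,0.5,-4,-3.5,1],[-0.02,-0.003,0,0.5,-4,-3.5,1],[-0.02,-0.003,0,0.5,-4,-3.5,1]]'
python3 -c "from h import *;lidstate()"
```

```text
t 10.9 pos [0.489  0.0034 0.3032] tip [0.4886 0.0027 0.1298] x [ 0.215 -0.977  0.004] y [-0.977 -0.215  0.003] z [-0.002 -0.004 -1.   ] F [-0.8  0.5  2.2] T [-0.13  0.03  0.5 ] op 0.0118 q [-0.14 -0.19  2.02 -0.    1.32  2.78]
tilt 0.0022 grasp case x,z -0.1739 0.0482 ang -0.0006 r 0.1805
t: 11.15
tool_pos: [0.5008, 0.0045, 0.3093]
tool_rot: [2.412, -1.933, -0.07]
contact_force: [5.0, -3.5, -12.4]
opening: 0.0117
t 11.15 pos [0.5008 0.0045 0.3093] tip [0.4893 0.0028 0.1363] x [ 0.218 -0.976 -0.005] y [-0.974 -0.217  0.067] z [-0.066 -0.01  -0.998] F [  5.   -3.5 -12.4] T [-0.3  -0.94  0.55] op 0.0117 q [-0.14 -0.15  1.97 -0.02  1.38  2.79]
tilt 0.0669 grasp case x,z -0.172 0.0547 ang 0.0366 r 0.1805
```

```bash

python3 -m crank '[[-0.013,-0.002,0,0.3,-2,-4,1],[-0.015,-0.002,0,0.5,-2.5,-4,1],[-0.015,-0.002,0,0.5,-2.5,-4,1]]'
python3 -c "from h import *;lidstate()
s=eyes.get_image('scene');cv2.imwrite('pics/s6.png',cv2.resize(s['image'][60:260,230:460],None,fx=3,fy=3)[:,:,::-1])"
```

```text
t: 11.4
tool_pos: [0.5108, 0.0051, 0.3178]
tool_rot: [2.389, -1.912, -0.121]
contact_force: [6.2, 0.3, -12.4]
opening: 0.0123
t 11.4 pos [0.5108 0.0051 0.3178] tip [0.4915 0.0029 0.1455] x [ 0.219 -0.976 -0.012] y [-0.969 -0.219  0.111] z [-0.111 -0.013 -0.994] F [  6.2   0.3 -12.4] T [ 0.19 -1.37  0.51] op 0.0123 q [-0.13 -0.12  1.93 -0.03  1.44  2.8 ]
tilt 0.112 grasp case x,z -0.169 0.0637 ang 0.0894 r 0.1806
```

View pics/s6.png

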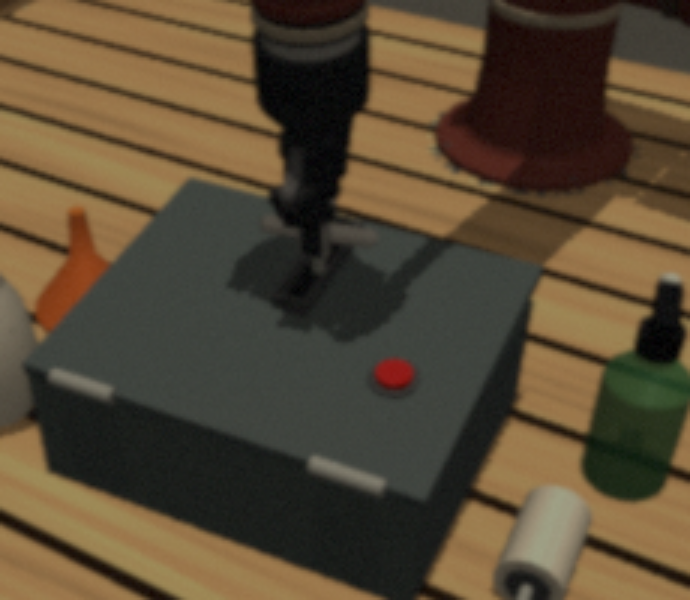

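```bash

python3 -m crank '[[-0.017,-0.002,0,0.4,-2.8,-4,1],[-0.017,-0.002,0,0.4,-2.8,-4,1],[-0.017,-0.002,0,0.4,-2.8,-4,1],[-0.017,-0.002,0,0.4,-2.8,-4,1],[-0.017,-0.002,0,0.4,-2.8,-4,1]]'
python3 -c "from h import *;lidstate()"
```

```text
t: 11.87
tool_pos: [0.5306, 0.0069, 0.3304]
tool_rot: [2.339, -1.868, -0.215]
contact_force: [6.6, 0.0, -12.8]
opening: 0.0116
t 11.87 pos [0.5306 0.0069 0.3304] tip [0.4961 0.0034 0.1605] x [ 0.219 -0.975 -0.024] y [-0.955 -0.219  0.198] z [-0.199 -0.02  -0.98 ] F [  6.6   0.  -12.8] T [ 0.13 -1.54  0.39] op 0.0116 q [-0.12 -0.06  1.86 -0.04  1.54  2.81]
tilt 0.201 grasp case x,z -0.1628 0.0785 ang 0.1781 r 0.1807
```

```bash

python3 -m crank '[[-0.014,-0.002,0.004,0.4,-2.5,-4.2,1],[-0.014,-0.002,0.004,0.4,-2.5,-4.2,1],[-0.014,-0.002,0.004,0.4,-2.5,-4.2,1],[-0.014,-0.002,0.004,0.4,-2.5,-4.2,1],[0,0,0,0,0,0,1],[0,0,0,0,0,0,1]]'
python3 -c "from h import *;lidstate()
s=eyes.get_image('scene');cv2.imwrite('pics/s7.png',cv2.resize(s['image'][60:260,230:460],None,fx=3,fy=3)[:,:,::-1])"
```

```text
t: 12.37
tool_pos: [0.5468, 0.008, 0.3395]
tool_rot: [2.286, -1.851, -0.283]
contact_force: [0.1, -2.1, -7.4]
opening: 0.0119
t 12.37 pos [0.5468 0.008  0.3395] tip [0.5011 0.0038 0.1723] x [ 0.204 -0.978 -0.031] y [-0.943 -0.205  0.263] z [-0.263 -0.024 -0.964] F [ 0.1 -2.1 -7.4] T [-0.12 -0.64  0.69] op 0.0119 q [-0.11 -0.01  1.8  -0.05  1.62  2.83]
tilt 0.2676 grasp case x,z -0.1566 0.09 ang 0.2504 r 0.1806
```

View pics/s7.png

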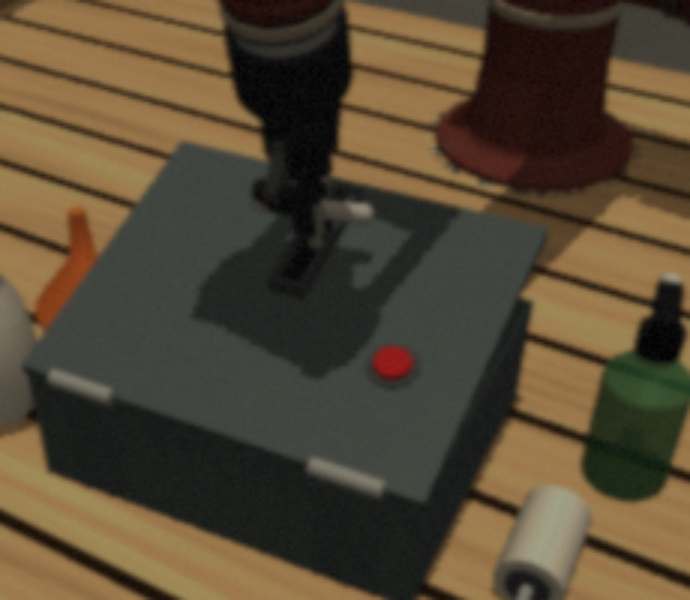

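```bash

python3 -m crank '[[0,0,0,0,0,0,-1],[0,0,0,0,0,0,-1],[0,0,-0.08,0,0,0,-1],[0,0,-0.1,0,0,0,-1],[0,0,-0.1,0,0,0,-1],[0,0,-0.1,0,0,0,-1],[0,0,-0.1,0,0,0,-1],[0,0,-0.1,0,0,0,-1]]'
python3 -c "from h import *;lidstate()
s=eyes.get_image('scene');cv2.imwrite('pics/s8.png',cv2.resize(s['image'][60:260,230:460],None,fx=3,fy=3)[:,:,::-1])"
```

```text
t: 13.08
tool_pos: [0.5469, 0.0082, 0.3507]
tool_rot: [2.785, -1.119, -0.355]
contact_force: [-0.2, 0.3, 0.4]
opening: 0.0855
t 13.08 pos [0.5469 0.0082 0.3507] tip [0.5018 0.0042 0.1833] x [ 0.699 -0.694 -0.172] y [-0.666 -0.719  0.197] z [-0.26  -0.023 -0.965] F [-0.2  0.3  0.4] T [-0.02 -0.17  0.05] op 0.0855 q [-0.11 -0.02  1.79 -0.05  1.64  2.23]
tilt 0.2642 grasp case x,z -0.1559 0.101 ang 0.3037 r 0.1858
```

View pics/s8.png

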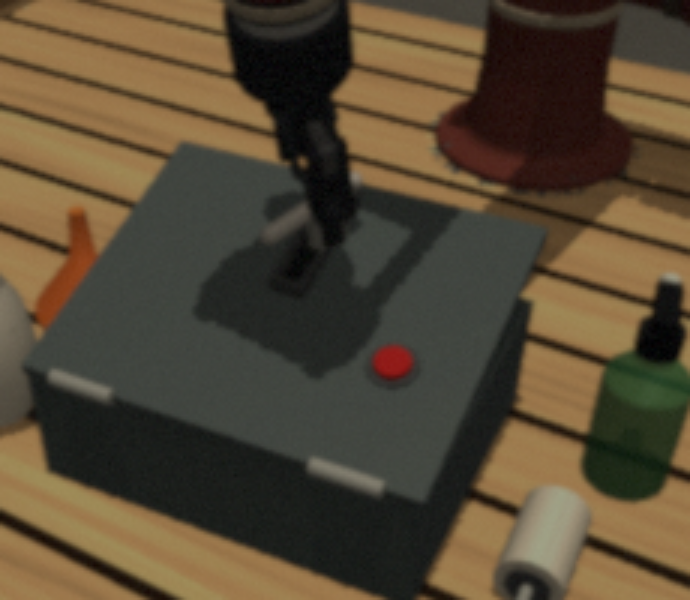

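```bash

python3 -m crank '[[0,0,-0.12,0,0,-1,-1],[0,0,-0.12,0,0,-1,-1],[0,0,-0.12,0,0,-1,-1],[0,0,-0.12,0,0,-1,-1],[0,0,-0.12,0,0,-1,-1],[0,0,-0.1,0,0,-1,-1],[0,0,0,0,0,0,-1]]'
python3 -c "from h import *;lidstate()"
python3 -m crank '[[0,0,0,0,0,-10,-1],[0,0,0,0,0,-25,-1],[0,0,0,0,0,-30,-1],[0,0,0,0,0,-30,-1],[0,0,0,0,0,-20,-1],[0,0,0,0,0,0,-1]]'
python3 - <<'E'
from h import *
lidstate()
s=eyes.get_image('scene');cv2.imwrite('pics/s9.png',s['image'][:,:,::-1])
from scipy.optimize import least_squares
for q in["vase","spray","roller","funnel"]:
    print(q,[(x["confidence"],np.round(x["centre"],4)) for x in spotter.mark_of(q,s)[:1]])
for a in(0,.16,.25,.3):
    f=[]
    for y in(.152,-.152):
        x,z=-.244*np.cos(a)+.01*np.sin(a),.1+.244*np.sin(a)+.01*np.cos(a)
        f.append(proj(s,[.6619+.9964*x-.0846*y,.0182+.0846*x+.9964*y,z]).round(1))
    print(a,f)
E
```

```text
t: 13.72
tool_pos: [0.5484, 0.0083, 0.366]
tool_rot: [3.086, -0.079, -0.399]
contact_force: [0.0, 0.2, 0.3]
opening: 0.0853
t 13.72 pos [0.5484 0.0083 0.366 ] tip [0.5042 0.0044 0.1984] x [ 0.966 -0.054 -0.253] y [-0.046 -0.998  0.036] z [-0.255 -0.023 -0.967] F [0.  0.2 0.3] T [-0.01 -0.12 -0.  ] op 0.0853 q [-0.11 -0.03  1.77 -0.05  1.66  1.51]
tilt 0.2586 grasp case x,z -0.1536 0.1162 ang 0.3765 r 0.1926
t: 14.22
tool_pos: [0.5778, 0.0111, 0.486]
tool_rot: [3.081, -0.117, -0.402]
contact_force: [0.4, -1.0, 0.2]
opening: 0.0852
t 14.22 pos [0.5778 0.0111 0.486 ] tip [0.5332 0.0073 0.3184] x [ 0.964 -0.079 -0.255] y [-0.071 -0.997  0.041] z [-0.257 -0.022 -0.966] F [ 0.4 -1.   0.2] T [ 0.01 -0.13  0.01] op 0.0852 q [-0.1  -0.03  1.57 -0.05  1.86  1.54]
tilt 0.2611 grasp case x,z -0.1244 0.2362 ang 0.815 r 0.267
vase [(0.63, array([ 0.6349, -0.2173, -0.0008]))]
spray [(0.87, array([ 0.451 ,  0.2523, -0.0049]))]
roller [(0.94, array([ 6.106e-01,  2.297e-01, -1.000e-04]))]
funnel [(0.67, array([ 0.4918, -0.2342,  0.0041]))]
0 [array([410. , 155.3]), array([294.1, 125.4])]
0.16 [array([412. , 142.2]), array([292.2, 112.9])]
0.25 [array([412.8, 135.2]), array([290.6, 106.1])]
0.3 [array([413.2, 131.4]), array([289.5, 102.5])]
```

View pics/s9.png

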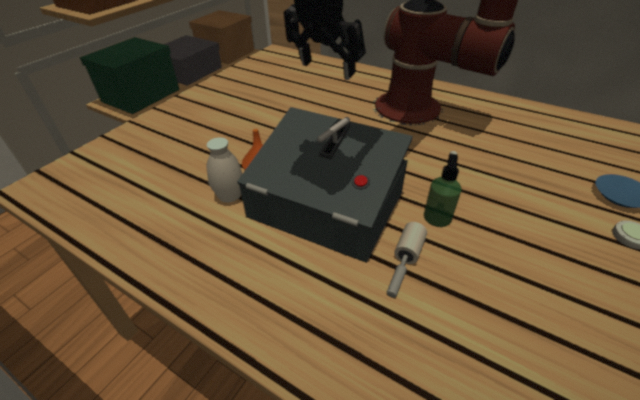

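The lid's front corners sit at about (411,137) and (290,109), which matches 0.22–0.25 rad. The other objects haven't moved and the gripper is clear, so I'm handing in.

```bash
python3 -c "
from h import *
print(ctrl.finish_job())"
```

```text
the job is handed in; nothing more can be done
None
```

The strongbox is open with its lid ajar, and I handed the job in at about 14.5 s of the 64 s allowed; no verdict is reported.

- **Button:** I pressed it with closed fingers in small steps. The highest force I read was about 6 N, against the 15 N limit, and the camera showed the handle popped.
- **Turn:** I gripped the bar and turned it clockwise to its stop. By tool yaw that was about 1.4 rad, where the wrist torque rose from about 0.2 to 0.5 N m.
- **Lift:** I raised the lid along its arc with the handle held at the stop; the up-force I read at the handle was about 12–13 N at most. The grasp point reached a lid angle of about 0.25 rad.
- **Letting go:** I opened the fingers, followed the handle as it sprang back, and withdrew.

**Last checks:**
- The lid's front corners in the scene picture, read by eye, put it at about 0.22–0.25 rad. That is about 53–60 mm up and inside the ajar range.
- The vase, spray bottle, lint roller and funnel were found within about 5 mm of where they started, which is the network's own accuracy.
- The gripper is clear of the box, and the contact force reads about zero.

**Disagreements:**
- The two cameras placed the lid about 4 mm apart along its length; the fitted average worked for the grasp.
- The bar measured about 12 mm between the pads, not the stated 14 mm, but the grip held.
- In the last picture the T-handle may not have been fully back at 0. I did not check this further, since it had already been let go.

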